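Complete the take-along soldering kit

TASK

Complete the soldering kit in the black tray with one of each from the mat, every piece flat in the holder made for it: the solder spool, the tape roll, the tip tube lying in its cradle, and in the two round cups one eye lens and one flux jar. One of those two cups is filled already, so add only the kind that is missing and leave the surplus lens lying where it is. Set things down, do not drop them.

Things in the scene. Friction and masses are not known exactly. Their poses are not given: they have to be found in the camera images.
- double_cup: Fixed grey holder, dark-lined like the others, 108 mm (own x) x 90 (y) x 9 high, with two round cups 46 mm across, 6 deep (floor 3 mm above the bench), centred at x = -26 and +26 mm, y = 0. Origin: centre of the underside. Takes one eye lens and one flux jar, either in either cup; at the start one is in, one cup is empty. The 4 holders stand side by side along y, in any order, in a black tray.
- spool_seat: Fixed grey holder, 108 x 90 x 9 mm, with one round seat for the solder spool, 62 mm across, 6 mm deep (floor 3 mm above the bench), centred on the origin (centre of the underside). The black tray round the four holders is a flat frame, 9 mm high like them, 119 x 376 mm, on the bench behind the mat; the holders share its yaw.
- tape_seat: Fixed grey holder, 108 x 90 x 9 mm, with one wide round seat for the tape roll, 76 mm across, 6 mm deep (floor 3 mm above the bench), centred on the origin (centre of the underside).
- tube_cradle: Fixed grey holder, 108 mm (own x) x 90 mm, for one tip tube. Origin: centre of the underside. The tube lies along x, centred, either way round, in two V saddles (18 mm long, at x = -35 and +35 mm, 11.5 mm high, V about 26 mm wide at the top), resting on the floor 3 mm above the bench. Between the saddles 52 mm are open right across for the fingers. End stops 8 mm high at x = -52 and +52.
- lens_1: Loupe eye lens: black ring with glass, 30 mm across, 18 mm high, standing flat. Origin: centre of the underside, z up. There are two, alike; either may serve, and one may be the piece that is in the kit already. The loose things lie on a grey mat 3 mm thick, so their undersides are 3 mm above the bench.
- lens_2: The other loupe eye lens, the same as lens_1 in every way. Beware: to the left of the mat, about x = 0.48, y = 0.31 m in the base frame, bench tools stand up to 0.25 m high, between the arm's start and the work; pass high or close to the base.
- jar: Small flux jar standing upright, 39 mm high: body 32 mm across, yellow lid 36 mm across from 27 mm height up (the lid stays on). Origin: centre of the underside, z up. It may be the piece that is in the kit already.
- tip_tube: Tube with a spare soldering tip, black end caps, lying on its side: 85 mm long, 15 mm thick, along its own x axis. Origin: at mid-length, on the underside. At the start it lies across the mat, within 0.5 rad of the world's y axis. Grasp it across, near the middle.
- spool: Reel of solder wire standing on its flange: 48 mm across, 28 mm high; a thin bent wire end sticks up to 41 mm at its +x side (looks only, cannot be touched). Origin on the underside; the reel's axis is at its own x = -3 mm, y = 0.
- tape: Roll of amber tape lying flat: 62 mm across, 15 mm high. Origin: centre of the underside. Grasp it across the outside.

How it is judged:
At the end, for the whole second after the job is handed in: Spool, tape and tube lie in their holders, within 13 to 15 mm of centre (tube 10 mm across, 0.15 rad); jar and one lens upright (0.15 rad) in the two cups; each underside under 3.5 mm above the seat floor; the other lens lies flat within 20 mm of its start; all at rest (x of jar in the frame of double_cup between -0.045 and 0.045 m and y of jar in the frame of double_cup between -0.015 and 0.015 m and height (world z) of each of jar, spool, tape, tip_tube below 0.0065 m and linear speed of each of jar, spool, tape, tip_tube below 0.02 m/s and angle between each of jar, spool, tape's own z axis and vertical below 0.15 rad and (((x of lens_1 in the frame of double_cup between -0.045 and 0.045 m and y of lens_1 in the frame of double_cup between -0.015 and 0.015 m and height (world z) of lens_1 below 0.0065 m and linear speed of lens_1 below 0.02 m/s and angle between lens_1's own z axis and vertical below 0.15 rad) and (distance of lens_2 from where it was at the start of the episode below 0.02 m and height (world z) of lens_2 below 0.0065 m and angle between lens_2's own z axis and vertical below 0.15 rad)) or ((x of lens_2 in the frame of double_cup between -0.045 and 0.045 m and y of lens_2 in the frame of double_cup between -0.015 and 0.015 m and height (world z) of lens_2 below 0.0065 m and linear speed of lens_2 below 0.02 m/s and angle between lens_2's own z axis and vertical below 0.15 rad) and (distance of lens_1 from where it was at the start of the episode below 0.02 m and height (world z) of lens_1 below 0.0065 m and angle between lens_1's own z axis and vertical below 0.15 rad))) and x of spool in the frame of spool_seat between -0.015 and 0.015 m and y of spool in the frame of spool_seat between -0.015 and 0.015 m and x of tape in the frame of tape_seat between -0.013 and 0.013 m and y of tape in the frame of tape_seat between -0.013 and 0.013 m and x of tip_tube in the frame of tube_cradle between -0.015 and 0.015 m and y of tip_tube in the frame of tube_cradle between -0.01 and 0.01 m and angle between the x axis of tip_tube and the x axis of tube_cradle, either way round below 0.15 rad); the robot touches nothing.
It fails at once if a thing is dropped: it is faster than 0.9 m/s while lower than 6 cm (a fall of more than about 4 cm) ((linear speed of lens_1 above 0.9 m/s and height (world z) of lens_1 below 0.06 m) or (linear speed of lens_2 above 0.9 m/s and height (world z) of lens_2 below 0.06 m) or (linear speed of jar above 0.9 m/s and height (world z) of jar below 0.06 m) or (linear speed of tip_tube above 0.9 m/s and height (world z) of tip_tube below 0.06 m) or (linear speed of spool above 0.9 m/s and height (world z) of spool below 0.06 m) or (linear speed of tape above 0.9 m/s and height (world z) of tape below 0.06 m)).
It also fails if it takes over 86 s, if anything falls off the work surface, if the arm or the gripper's body presses on something with over 40 N, if the wrist force passes 120 N, or if a joint passes its speed limit or range.

ROBOT

A 6-joint arm with a two-finger parallel gripper is mounted at the origin on a cart in front of the work surface, level with it; the furniture and walls round the work are solid. World frame = base frame: x ahead of the robot, y to its left, z up, the work surface at z = 0. Lengths are in m, angles in rad, forces in N, time in s.
With the tool pointing down it reaches from about 0.35 to 1 m from the base axis. Payload 7.1 kg.
Tool frame: the origin (TCP) lies at the very end of the fingers, on their centre line; the grasp point (between the pads) lies 19 mm behind it; z points along the fingers, y is the line along which they close (so a half turn about z gives the same grasp; the last joint's range is limited). The gripper opens to 85 mm and grips with 20 to 120 N. Pads are 22 mm wide; open, the fingers measure 114 mm over their backs; the gripper's body (76 mm by 85 mm) begins 54 mm behind the grasp point. The pads swing forward as they close: fully open they stand 13 mm farther back than shut.
Start: joints at [-1.23, 0.423, 1.63, -0, 1.089, -0.019], TCP at [0.22, -0.585, 0.197] pointing down, gripper open.
Joint ranges: [-3, 3], [-0.9, 2.11], [0.09, 2.58], [-1.31, 4.45], [0.11, 2.69], [-2.54, 2.54]. Speed limits (rad/s): [2.39, 2.39, 3.01, 3.14, 3.14, 3.14].

INTERFACE

Orientations are given as a 3x3 rotation matrix whose columns are the frame's x, y, z axes.
In Python, from bench import ctrl gives the robot as it stands.
- The arm moves only by the tool servo_tool, never from a script. Its argument "increments" is a list of rows, each a list of 7 numbers: the turn, a rotation vector about the tool's x, y, z as a fraction of full scale, then the shift along the tool's x, y, z as a fraction of full scale, then the finger opening in mm, from 0 to 85.4. A call has 1 to 5 rows; each row shifts and turns the commanded pose from where the row before left it, along the tool's axes as they then stand; what a row does not reach is not made up. Full scale, the value 1, is 150 mm for a shift and pi/4 rad for a turn. A row lasts 1/8 s, in which the tool goes at most 62.5 mm and 10.7 degrees, less where a joint would pass 70% of its speed; a pose out of reach is approached as far as the arm can. A call with a number of a shift or a turn outside -1 to 1 is refused whole. A call with a gripper value outside its range is refused whole. The fingers move at their own pace and stop on an object; the grip force is fixed at half the most. Time passes only in rows, so rows that do not move let the fingers close. It gives the time, the measured TCP pose, the force, the opening and the grip force at its end, in the units of the state.
- ctrl.get_state(): the state, without advancing time (a new reading comes with each control period).
- ctrl.grab_frame(name): name is "side" or "top"; returns (picture, depth): 420x560x3 uint8, blue, green, red; 420x560 float32, m along the optical axis (not along the pixel's ray), 0 where there is no reading.
- ctrl.camera_params(name): a dict with "mtx" (3x3 intrinsics, pixels), "cam_to_world" (4x4, takes a point from camera to world coordinates). Camera axes: x right, y up, looking along -z (the intrinsics and any distortion apply to the point x, -y, -z); pixel columns grow to the right and rows downward; lengths in m; the calibration is good to about 2 mm. A picture is of the moment at which its call begins. camera_params takes no time and is no camera call.
- ctrl.job_done(): hands the job in; it is judged then, once.
Trained networks look in the newest picture that a camera, given by its name, has taken for a name from the list of things; names that differ only in an ending like _2 or _b are one class to them, and where a whole thing is asked for, a point or a joint stands for the part that bears it (a point fixed in the world has none). Each returns a list of dicts, best first, with "p" (0 to 1); they miss things now and then, are a little off and sometimes report something else, mostly with a low value. They report only what shows in the picture. A call takes as long as a camera call.
- ctrl.trace(camera, label): "pixels" (420x560 bool, what is visible of it) and "at" ([column, row] in pixels, amid what is visible of it).
- ctrl.mark_of(camera, label): "at" ([column, row] in pixels: a listed point, or the origin of a listed thing).
The state is a dict: "time": time; "joint_positions": joint angles; "joint_vel": joint speeds; "effort": joint torques, N m; "position": TCP position; "orientation": TCP orientation; "contact_force": force on the tool from outside, world axes, zero at the start; "torque": the same for the moment, N m; "width": finger opening in m; "grasp_force": force on a finger pad.
Only numpy, scipy, OpenCV 4.12 (cv2) and the standard library are available. Lean on these libraries where they do the work, as an engineer would, in place of code of your own. Each camera call takes 0.05 s, during which the arm holds its last target. There are 200 camera calls.

## Working session

There is one attempt and no reset: what is moved stays moved. The work goes in short steps, Python scripts to look and compute and a tool call to move; the robot and the scene stay as the last step left them, time stands still between calls to the robot, and variables do not carry over. Pictures are saved under pics/ and viewed, at most 14 in all, crops included, and the job is handed in when it is done.

Besides the shell and the picture viewer there is one more tool, called as name([rows], argument=value, ...), one row to a line, values as JSON. servo_tool: Moves the arm, as the interface text tells. Its arguments: {"type":"object","properties":{"increments":{"type":"array","items":{"type":"array","items":{"type":"number"}}}},"required":["increments"]}

```bash
mkdir -p pics; ls; cat > h.py <<'E'
import numpy as np, cv2
from bench import ctrl
def w(cam,depth,px,z=None):
    P=ctrl.camera_params(cam);K=np.array(P["mtx"]);T=np.array(P["cam_to_world"])
    px=np.atleast_2d(np.array(px,float))
    r=np.c_[(px[:,0]-K[0,2])/K[0,0],-(px[:,1]-K[1,2])/K[1,1],-np.ones(len(px))]
    if z is not None:
        d=r@T[:3,:3].T; o=T[:3,3]; return o+d*((z-o[2])/d[:,2])[:,None]
    D=depth[px[:,1].astype(int),px[:,0].astype(int)]
    return (r*D[:,None])@T[:3,:3].T+T[:3,3]
E
python3 - <<'E'
from h import *
s=ctrl.get_state();print({k:np.round(v,3).tolist() for k,v in s.items()})
for c in("top","side"):
    P=ctrl.camera_params(c);print(c,{k:np.round(v,3).tolist() if not isinstance(v,str) else v for k,v in P.items()})
    im,d=ctrl.grab_frame(c);cv2.imwrite(f"pics/{c}0.png",im);np.save(f"{c}0.npy",d)
    for l in["double_cup","spool_seat","tape_seat","tube_cradle","lens_1","jar","tip_tube","spool","tape"]:
        for t in ctrl.trace(c,l)[:3]:
            m=t["pixels"];ys,xs=np.nonzero(m);p=w(c,d,np.c_[xs,ys]);ok=d[ys,xs]>0;p=p[ok]
            if len(p): print(c,l,round(t["p"],2),np.round(t["at"]),len(p),"med",np.round(np.median(p,0),3),"box",np.round(np.percentile(p,[2,98],axis=0),3).tolist())
        
E
```

```text
pics
{'time': 0.0, 'joint_positions': [-1.23, 0.424, 1.631, 0.0, 1.089, -0.019], 'joint_vel': [0.001, 0.001, -0.001, 0.002, -0.002, 0.0], 'effort': [0.001, -55.739, -28.174, -0.0, 0.007, -0.0], 'position': [0.22, -0.584, 0.196], 'orientation': [[0.936, 0.352, -0.0], [0.352, -0.936, 0.001], [0.0, -0.002, -1.0]], 'contact_force': [0.0, -0.688, -0.712], 'torque': [0.03, 0.001, 0.033], 'grasp_force': 0.0, 'width': 0.085}
top {'mtx': [[487.648, 0.0, 277.338], [0.0, 487.648, 215.08], [0.0, 0.0, 1.0]], 'cam_to_world': [[0.006, 0.996, -0.086, 0.445], [-1.0, 0.008, 0.03, -0.01], [0.03, 0.086, 0.996, 1.023], [0.0, 0.0, 0.0, 1.0]]}
top double_cup 0.81 [189. 168.] 2004 med [0.624 0.145 0.008] box [[0.568, 0.1, 0.001], [0.672, 0.186, 0.013]]
top double_cup 0.61 [320. 257.] 142 med [ 0.443 -0.128  0.019] box [[0.431, -0.14, 0.014], [0.456, -0.116, 0.023]]
top spool_seat 0.85 [233. 175.] 2164 med [0.62  0.052 0.008] box [[0.569, 0.009, 0.001], [0.673, 0.095, 0.013]]
top tape_seat 0.57 [275. 176.] 2185 med [ 0.62  -0.039  0.007] box [[0.568, -0.083, 0.001], [0.672, 0.005, 0.012]]
top tube_cradle 0.8
[... 1707 characters left out ...]
431, -0.14, 0.007], [0.456, -0.113, 0.023]]
side lens_1 0.57 [203. 276.] 139 med [0.599 0.15  0.019] box [[0.563, 0.132, 0.007], [0.608, 0.191, 0.069]]
side jar 0.52 [358. 181.] 306 med [ 0.425 -0.232  0.035] box [[0.41, -0.256, 0.006], [0.442, -0.225, 0.045]]
side tip_tube 0.61 [299. 283.] 370 med [0.447 0.089 0.016] box [[0.406, 0.072, 0.004], [0.486, 0.095, 0.019]]
side tip_tube 0.21 [260. 193.] 1029 med [ 0.622 -0.131  0.005] box [[0.57, -0.172, 0.002], [0.673, -0.093, 0.013]]
side spool 0.89 [330. 240.] 532 med [ 0.427 -0.022  0.031] box [[0.407, -0.051, 0.005], [0.449, -0.01, 0.034]]
side tape 0.8 [278. 339.] 984 med [0.437 0.197 0.018] box [[0.409, 0.165, 0.005], [0.466, 0.224, 0.02]]
```

View pics/top0.png

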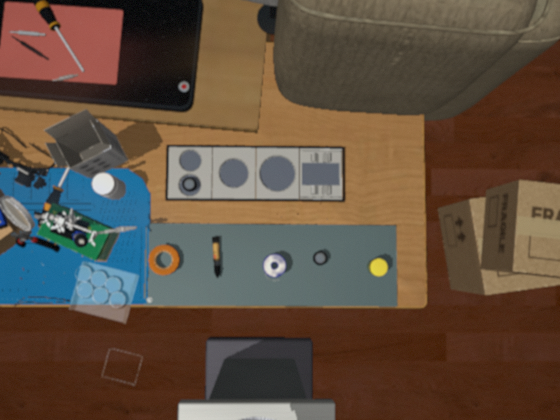

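View pics/side0.png

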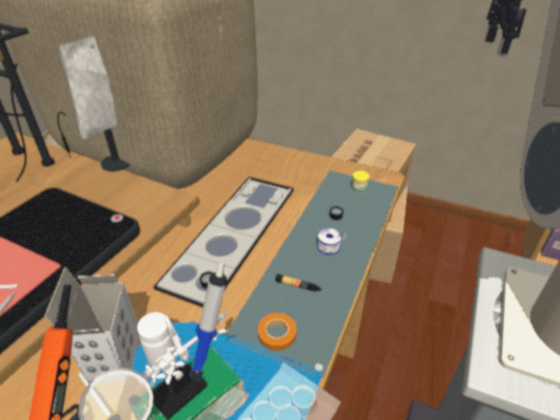

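The top view shows, left to right in the tray: the double cup with a lens in its near cup (190,184) and the far cup empty (190,160), then the spool seat (233,173), the tape seat (277,173) and the cradle (321,174). On the mat are the tape (164,260), the tube (217,256) lying along world x, the spool (275,265), the surplus lens (320,257) and the jar (379,267). The side view agrees, and the missing piece is the jar.

```bash
python3 - <<'E'
from h import *
D={c:np.load(f"{c}0.npy") for c in("top","side")}
A=[]
for c in D:
    d=D[c];v,u=np.nonzero(d>0);p=w(c,d,np.c_[u,v]);
    for n,x,y,r,z in[("jar",.425,-.241,.03,.036),("spool",.427,-.033,.035,.026),("tape",.4375,.193,.045,.012),("lens",.444,-.128,.025,.012),("tube",.447,.086,.055,.012),("lensin",.594,.1435,.025,.014)]:
        q=p[(np.hypot(p[:,0]-x,p[:,1]-y)<r)&(p[:,2]>z)&(p[:,2]<.05)]
        e=np.percentile(q,[2,98],axis=0)
        print(c,n,len(q),"mid",e.mean(0).round(4),"size",(e[1]-e[0]).round(3))
        if n=="tube": print(cv2.fitLine(q[:,:2].astype(np.float32),cv2.DIST_HUBER,0,.01,.01).ravel())
    q=p[(p[:,2]>.03)&(p[:,0]>.3)&(p[:,0]<.8)&(p[:,1]>-.35)&(p[:,1]<.4)]
    H={}
    for a in q:
        k=(round(a[0]//.05*.05,2),round(a[1]//.05*.05,2));H[k]=max(H.get(k,0),round(a[2],2))
    print({k:float(z) for k,z in sorted(H.items())})
E
```

```text
top jar 254 mid [ 0.4261 -0.244   0.0421] size [0.032 0.032 0.008]
top spool 408 mid [ 0.4269 -0.0333  0.0323] size [0.044 0.041 0.009]
top tape 538 mid [0.4376 0.192  0.018 ] size [0.057 0.058 0.009]
top lens 169 mid [ 0.4431 -0.1273  0.0183] size [0.028 0.026 0.009]
top tube 245 mid [0.4463 0.0857 0.0163] size [0.078 0.014 0.008]
[0.9973644  0.07255512 0.44727728 0.08515424]
top lensin 164 mid [0.5942 0.144  0.0187] size [0.026 0.027 0.008]
{(np.float64(0.35), np.float64(-0.05)): 0.05, (np.float64(0.4), np.float64(-0.3)): 0.05, (np.float64(0.4), np.float64(-0.25)): 0.05, (np.float64(0.4), np.float64(-0.1)): 0.04, (np.float64(0.4), np.float64(-0.05)): 0.04, (np.float64(0.4), np.float64(0.3)): 0.07, (np.float64(0.45), np.float64(-0.05)): 0.03, (np.float64(0.45), np.float64(0.2)): 0.1, (np.float64(0.45), np.float64(0.25)): 0.24, (np.float64(0.45), np.float64(0.3)): 0.2, (np.float64(0.45), np.float64(0.35)): 0.15, (np.float64(0.5), np.float64(0.2)): 0.09, (np.float64(0.5), np.float64(0.25)): 0.07, (np.float64(0.5), np.float64(0.3)): 0.17, (np.float64(0.5), np.float64(0.35)): 0.17, (np.
[... 3855 characters left out ...]
): 0.1, (np.float64(0.7), np.float64(0.25)): 0.1, (np.float64(0.7), np.float64(0.3)): 0.16, (np.float64(0.7), np.float64(0.35)): 0.1, (np.float64(0.75), np.float64(-0.25)): 0.03, (np.float64(0.75), np.float64(-0.2)): 0.04, (np.float64(0.75), np.float64(-0.15)): 0.41, (np.float64(0.75), np.float64(-0.1)): 0.42, (np.float64(0.75), np.float64(-0.05)): 0.42, (np.float64(0.75), np.float64(0.0)): 0.08, (np.float64(0.75), np.float64(0.05)): 0.08, (np.float64(0.75), np.float64(0.1)): 0.1, (np.float64(0.75), np.float64(0.15)): 0.1, (np.float64(0.75), np.float64(0.2)): 0.1, (np.float64(0.75), np.float64(0.25)): 0.1, (np.float64(0.75), np.float64(0.3)): 0.11, (np.float64(0.75), np.float64(0.35)): 0.11}
```

```bash
python3 - <<'E'
from h import *
for c in("top","side"):
    d=np.load(f"{c}0.npy");v,u=np.nonzero(d>0);p=w(c,d,np.c_[u,v])
    for y0 in np.arange(-.25,.25,.05):
        q=p[(p[:,1]>y0)&(p[:,1]<y0+.05)&(p[:,0]>.6)&(p[:,0]<.9)]
        print(c,round(y0,2),[(h,q[q[:,2]>h][:,0].min().round(3) if (q[:,2]>h).sum()>3 else None) for h in(.05,.085,.15,.3)])
E
```

```text
top -0.25 [(0.05, np.float64(0.729)), (0.085, np.float64(0.729)), (0.15, np.float64(0.729)), (0.3, np.float64(0.73))]
top -0.2 [(0.05, np.float64(0.733)), (0.085, np.float64(0.733)), (0.15, np.float64(0.733)), (0.3, np.float64(0.735))]
top -0.15 [(0.05, np.float64(0.736)), (0.085, np.float64(0.736)), (0.15, np.float64(0.736)), (0.3, np.float64(0.738))]
top -0.1 [(0.05, np.float64(0.739)), (0.085, np.float64(0.739)), (0.15, np.float64(0.739)), (0.3, np.float64(0.742))]
top -0.05 [(0.05, np.float64(0.726)), (0.085, np.float64(0.753)), (0.15, np.float64(0.753)), (0.3, np.float64(0.758))]
top -0.0 [(0.05, np.float64(0.694)), (0.085, np.float64(0.899)), (0.15, np.float64(0.899)), (0.3, None)]
top 0.05 [(0.05, np.float64(0.698)), (0.085, None), (0.15, None), (0.3, None)]
top 0.1 [(0.05, np.float64(0.702)), (0.085, np.float64(0.727)), (0.15, None), (0.3, None)]
top 0.15 [(0.05, np.float64(0.705)), (0.085, np.float64(0.728)), (0.15, None), (0.3, None)]
top 0.2 [(0.05, np.float64(0.71)), (0.085, np.float64(0.731)), (0.15, None), (0.3, None)]
side -0.25 [(0.05, np.float64(0.729)), (0.085, np.f
[... 317 characters left out ...]
 [(0.05, np.float64(0.74)), (0.085, np.float64(0.74)), (0.15, np.float64(0.74)), (0.3, np.float64(0.742))]
side -0.05 [(0.05, np.float64(0.75)), (0.085, np.float64(0.751)), (0.15, np.float64(0.751)), (0.3, np.float64(0.757))]
side -0.0 [(0.05, np.float64(0.694)), (0.085, np.float64(0.895)), (0.15, np.float64(0.895)), (0.3, np.float64(0.896))]
side 0.05 [(0.05, np.float64(0.698)), (0.085, None), (0.15, None), (0.3, None)]
side 0.1 [(0.05, np.float64(0.702)), (0.085, np.float64(0.729)), (0.15, None), (0.3, None)]
side 0.15 [(0.05, np.float64(0.706)), (0.085, np.float64(0.728)), (0.15, None), (0.3, None)]
side 0.2 [(0.05, np.float64(0.71)), (0.085, np.float64(0.732)), (0.15, None), (0.3, None)]
```

servo_tool([
  [0,0,0.227,0.2,-0.35,0,60],
  [0,0,0.227,0.2,-0.35,0,60],
])

```text
time: 1.25
position: [0.2493, -0.4669, 0.1964]
orientation: [[1.0, -0.004, -0.0], [-0.004, -1.0, 0.0], [-0.0, -0.0, -1.0]]
contact_force: [1.3, 0.5, 1.0]
width: 0.0601
grasp_force: 0.0
```

servo_tool([
  [0,0,0,0.236,-0.299,0,70],
  [0,0,0,0.236,-0.299,0,70],
  [0,0,0,0.236,-0.299,0,70],
  [0,0,0,0.236,-0.299,0,70],
  [0,0,0,0.236,-0.299,0,70],
])

```text
time: 1.88
position: [0.4271, -0.2419, 0.1971]
orientation: [[1.0, 0.003, 0.001], [0.003, -1.0, -0.001], [0.001, 0.001, -1.0]]
contact_force: [0.2, -1.1, 1.2]
width: 0.0698
grasp_force: 0.0
```

servo_tool([
  [0,0,0,0,0,0.3,70],
  [0,0,0,0,0,0.3,70],
])

```text
time: 2.12
position: [0.4273, -0.2429, 0.1064]
orientation: [[1.0, 0.006, 0.002], [0.006, -1.0, -0.001], [0.002, 0.001, -1.0]]
contact_force: [0.3, 0.4, -0.6]
width: 0.07
grasp_force: 0.0
```

servo_tool([
  [0,0,0,0,0,0.3,70],
  [0,0,0,0,0,0.2,70],
  [0,0,0,0,0,0.075,70],
  [0,0,0,0,0,0,28],
  [0,0,0,0,0,0,28],
])

```text
time: 2.75
position: [0.4269, -0.2439, 0.0216]
orientation: [[1.0, 0.003, 0.002], [0.003, -1.0, -0.001], [0.002, 0.001, -1.0]]
contact_force: [-0.1, -0.8, 0.5]
width: 0.0344
grasp_force: 0.0
```

servo_tool([
  [0,0,0,0,0,0,28],
  [0,0,0,0,0,0,28],
])

```text
time: 3.0
position: [0.4264, -0.2437, 0.0212]
orientation: [[1.0, 0.003, 0.001], [0.003, -1.0, -0.001], [0.001, 0.001, -1.0]]
contact_force: [0.5, 0.6, 0.7]
width: 0.0279
grasp_force: 0.0
```

```bash
python3 - <<'E'
from h import *
im,d=ctrl.grab_frame("side")
print(ctrl.get_state()["width"])
cv2.imwrite("pics/a.png",cv2.resize(im[130:260,280:440],None,fx=4,fy=4))
E
```

```text
0.027878591297370015
```

View pics/a.png

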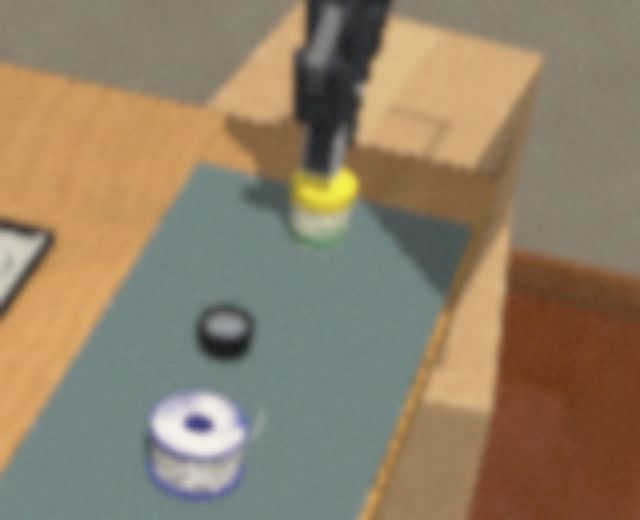

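```bash
python3 - <<'E'
from h import *
for c in("top","side"):
    im,d=ctrl.grab_frame(c);v,u=np.nonzero(d>0);p=w(c,d,np.c_[u,v])
    q=p[(abs(p[:,0]-.426)<.08)&(abs(p[:,1]+.242)<.09)&(p[:,2]>.008)]
    for z0 in np.arange(.01,.14,.01):
        a=q[(q[:,2]>z0)&(q[:,2]<z0+.01)]
        if len(a)>2: print(c,round(z0,2),len(a),np.percentile(a,[3,97],axis=0)[:,:2].round(3).tolist())
    if c=="top": cv2.imwrite("pics/b.png",cv2.resize(im[200:340,300:440],None,fx=4,fy=4))
E
```

```text
top 0.01 5 [[0.382, -0.235], [0.44, -0.181]]
top 0.03 8 [[0.432, -0.239], [0.442, -0.228]]
top 0.04 5 [[0.438, -0.245], [0.442, -0.232]]
top 0.06 4 [[0.415, -0.224], [0.434, -0.223]]
top 0.1 12 [[0.419, -0.222], [0.438, -0.204]]
top 0.11 19 [[0.414, -0.218], [0.438, -0.205]]
top 0.12 12 [[0.409, -0.221], [0.44, -0.203]]
top 0.13 6 [[0.431, -0.222], [0.441, -0.198]]
side 0.01 57 [[0.41, -0.241], [0.442, -0.226]]
side 0.02 53 [[0.411, -0.239], [0.44, -0.226]]
side 0.03 52 [[0.409, -0.241], [0.44, -0.226]]
side 0.04 88 [[0.41, -0.253], [0.442, -0.225]]
side 0.05 13 [[0.418, -0.258], [0.435, -0.223]]
side 0.06 39 [[0.416, -0.262], [0.437, -0.215]]
side 0.07 49 [[0.415, -0.26], [0.436, -0.214]]
side 0.08 49 [[0.415, -0.26], [0.436, -0.215]]
side 0.09 21 [[0.415, -0.263], [0.433, -0.215]]
side 0.1 52 [[0.413, -0.284], [0.437, -0.197]]
side 0.11 46 [[0.414, -0.225], [0.438, -0.192]]
side 0.12 74 [[0.409, -0.258], [0.437, -0.187]]
side 0.13 76 [[0.409, -0.262], [0.44, -0.183]]
```

View pics/b.png

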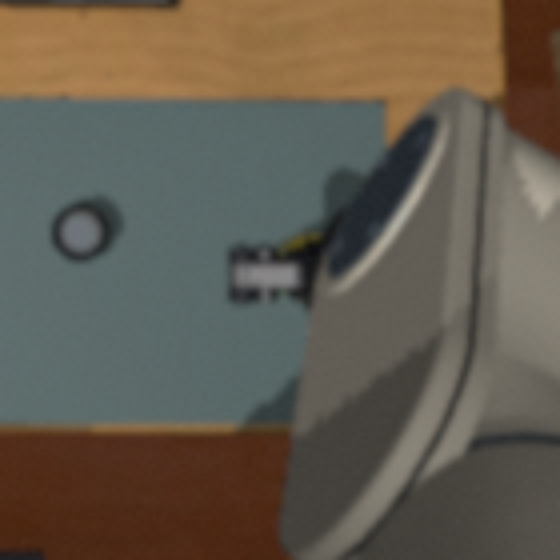

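The fingers closed above the lid. In the crop their ends sit at about (320,175), on top of the lid, although the reported TCP is at z = 0.021. I'll back off and measure the real fingertip height against the reported TCP.

servo_tool([
  [0,0,0,0,0,-0.3,28],
  [0,0,0,0,-0.4,0,28],
  [0,0,0,0,0,0,28],
])

```text
time: 3.52
position: [0.4249, -0.1807, 0.0658]
orientation: [[1.0, 0.006, -0.001], [0.006, -1.0, 0.001], [-0.001, -0.001, -1.0]]
contact_force: [0.8, 0.8, 0.1]
width: 0.0281
grasp_force: 0.0
```

```bash
python3 - <<'E'
from h import *
s=ctrl.get_state();x,y,z=s["position"];print(s["position"],s["joint_positions"],s["width"])
for c in("side","top"):
    im,d=ctrl.grab_frame(c);v,u=np.nonzero(d>0);p=w(c,d,np.c_[u,v])
    q=p[(abs(p[:,0]-x)<.03)&(abs(p[:,1]-y)<.03)&(p[:,2]>.025)]
    print(c,len(q),np.sort(q[:,2])[:12].round(3))
    for z0 in np.arange(.05,.2,.01):
        a=q[(q[:,2]>z0)&(q[:,2]<z0+.01)]
        if len(a)>2: print(c,round(z0,2),len(a),np.percentile(a,[3,97],axis=0)[:,:2].round(3).tolist())
    if c=="side": cv2.imwrite("pics/c.png",cv2.resize(im[90:250,280:440],None,fx=3.7,fy=3.7))
E
```

```text
[ 0.42489638 -0.18074335  0.06577525] [-4.28157720e-01  4.05446780e-01  2.06727379e+00  4.17550246e-04
  6.70076598e-01  1.13613650e+00] 0.028064528619218997
side 1379 [0.102 0.102 0.102 0.103 0.104 0.104 0.104 0.104 0.104 0.104 0.105 0.105]
side 0.1 34 [[0.414, -0.197], [0.435, -0.155]]
side 0.11 60 [[0.414, -0.198], [0.435, -0.152]]
side 0.12 62 [[0.414, -0.198], [0.435, -0.151]]
side 0.13 47 [[0.414, -0.2], [0.433, -0.152]]
side 0.14 17 [[0.412, -0.205], [0.417, -0.154]]
side 0.15 15 [[0.413, -0.205], [0.415, -0.153]]
side 0.16 28 [[0.408, -0.197], [0.418, -0.155]]
side 0.17 40 [[0.408, -0.199], [0.418, -0.156]]
side 0.18 57 [[0.408, -0.197], [0.441, -0.152]]
side 0.19 48 [[0.406, -0.195], [0.443, -0.154]]
side 0.2 92 [[0.405, -0.194], [0.443, -0.156]]
top 2457 [0.151 0.158 0.417 0.417 0.417 0.417 0.418 0.418 0.418 0.419 0.419 0.419]
```

View pics/c.png

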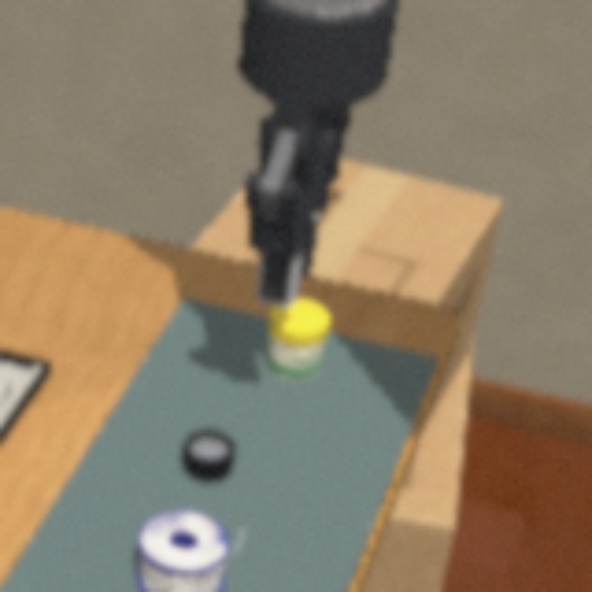

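Measured: the fingertips are about 36 mm above the reported TCP (0.102 against 0.066), while x and y agree. The untouched lid fits this. I'll use the measured offset and watch the force.

servo_tool([
  [0,0,0,0.01,0.407,0,70],
  [0,0,0,0,0,0,70],
  [0,0,0,0,0,0.3,70],
  [0,0,0,0,0,0.12,70],
  [0,0,0,0,0,0.07,70],
])

```text
time: 4.25
position: [0.4267, -0.2445, -0.0093]
orientation: [[1.0, 0.002, -0.002], [0.002, -1.0, 0.001], [-0.002, -0.001, -1.0]]
contact_force: [0.2, -0.1, -0.2]
width: 0.0698
grasp_force: 0.0
```

servo_tool([
  [0,0,0,0,0,0.03,28],
  [0,0,0,0,0,0,28],
  [0,0,0,0,0,0,28],
  [0,0,0,0,0,0,28],
])

```text
time: 4.75
position: [0.4279, -0.2447, -0.012]
orientation: [[1.0, 0.003, 0.001], [0.003, -1.0, -0.001], [0.001, 0.001, -1.0]]
contact_force: [0.5, 0.2, 1.0]
width: 0.033
grasp_force: 59.7
```

servo_tool([
  [0,0,0,0,0,-0.3,28],
  [0,0,0,0,0,-0.3,28],
  [0,0,0,0.18,-0.32,0,28],
  [0,0,0,0.18,-0.32,0,28],
  [0,0,0,0.18,-0.32,0,28],
])

```text
time: 5.38
position: [0.509, -0.0989, 0.0782]
orientation: [[1.0, 0.003, 0.001], [0.003, -1.0, -0.0], [0.001, 0.0, -1.0]]
contact_force: [-0.2, -0.0, -1.0]
width: 0.0325
grasp_force: 59.9
```

servo_tool([
  [0,0,0,0.18,-0.32,0,28],
  [0,0,0,0.18,-0.32,0,28],
  [0,0,0,0.18,-0.32,0,28],
  [0,0,0,0.18,-0.32,0,28],
  [0,0,0,0.18,-0.32,0,28],
])

```text
time: 6.0
position: [0.6429, 0.1421, 0.0778]
orientation: [[1.0, 0.004, 0.0], [0.004, -1.0, -0.0], [0.0, 0.0, -1.0]]
contact_force: [0.6, 0.3, 0.1]
width: 0.0328
grasp_force: 59.9
```

servo_tool([
  [0,0,0,0,0,0,28],
])

```text
time: 6.12
position: [0.6441, 0.1439, 0.0779]
orientation: [[1.0, 0.007, 0.003], [0.007, -1.0, 0.001], [0.003, -0.001, -1.0]]
contact_force: [-0.5, -0.2, -0.6]
width: 0.0329
grasp_force: 60.0
```

```bash
python3 - <<'E'
from h import *
s=ctrl.get_state();print(s["position"],s["width"],s["joint_positions"])
im,d=ctrl.grab_frame("side")
for l in("jar","double_cup"):
    for t in ctrl.trace("side",l)[:2]:
        ys,xs=np.nonzero(t["pixels"]);p=w("side",d,np.c_[xs,ys]);print(l,round(t["p"],2),np.percentile(p,[3,50,97],axis=0).round(3).tolist())
cv2.imwrite("pics/d.png",cv2.resize(im[100:320,120:380],None,fx=2.7,fy=2.7))
E
```

```text
[0.64407848 0.14388798 0.07789368] 0.03289455421316977 [2.01567174e-01 6.13497173e-01 1.61967378e+00 4.81270577e-04
 9.05580798e-01 1.76491309e+00]
jar 0.65 [[0.625, 0.129, 0.096], [0.632, 0.148, 0.124], [0.65, 0.16, 0.134]]
double_cup 0.94 [[0.573, 0.102, 0.003], [0.634, 0.149, 0.009], [0.672, 0.188, 0.012]]
```

View pics/d.png

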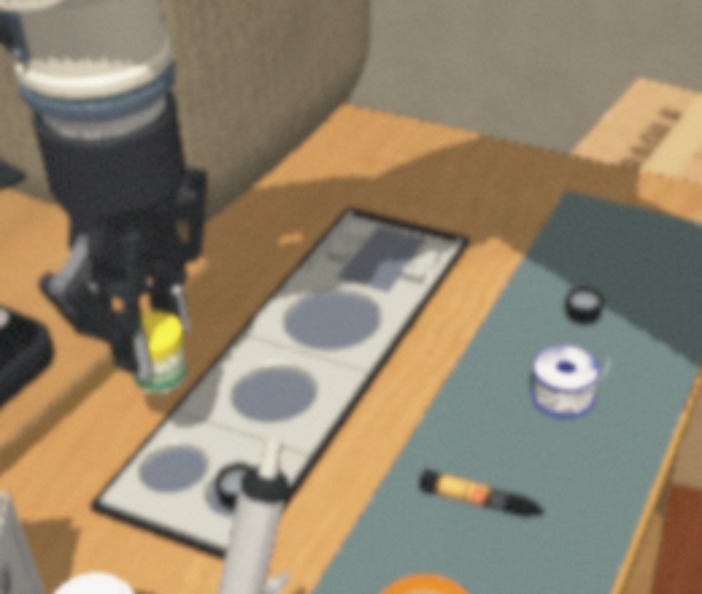

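The side view shows the jar upright in the fingers at about (160,350), over the far empty cup at (172,468). I lower it now.

servo_tool([
  [0,0,0,0.012,0,0.3,28],
  [0,0,0,0,0,0.2,28],
  [0,0,0,0,0,0.05,28],
  [0,0,0,0,0,0.03,28],
  [0,0,0,0,0,0,28],
])

```text
time: 6.9
position: [0.6444, 0.1397, -0.0087]
orientation: [[1.0, 0.002, 0.001], [0.002, -1.0, 0.0], [0.001, -0.0, -1.0]]
contact_force: [-0.0, 0.3, -0.2]
width: 0.0331
grasp_force: 60.0
```

servo_tool([
  [0,0,0,0,-0.02,0.015,28],
  [0,0,0,0,0,0,28],
])

```text
time: 7.15
position: [0.6442, 0.1435, -0.0114]
orientation: [[1.0, 0.003, 0.001], [0.003, -1.0, 0.0], [0.001, -0.0, -1.0]]
contact_force: [0.2, -0.9, -0.7]
width: 0.033
grasp_force: 60.0
```

servo_tool([
  [0,0,0,0,0,0,60],
  [0,0,0,0,0,0,60],
  [0,0,0,0,0,0,60],
  [0,0,0,0,0,-0.2,60],
  [0,0,0,0,0,-0.3,60],
])

```text
time: 7.78
position: [0.6427, 0.143, 0.0625]
orientation: [[1.0, 0.003, -0.003], [0.003, -1.0, -0.001], [-0.003, 0.001, -1.0]]
contact_force: [0.0, -0.4, 0.2]
width: 0.0603
grasp_force: 0.0
```

servo_tool([
  [0,0,0,-0.287,0.235,0,80],
  [0,0,0,-0.287,0.235,0,80],
  [0,0,0,-0.287,0.235,0,80],
  [0,0,0,-0.287,0.235,0,80],
  [0,0,0,-0.287,0.235,0,80],
])

```text
time: 8.4
position: [0.4282, -0.0345, 0.0635]
orientation: [[1.0, 0.004, 0.001], [0.004, -1.0, -0.0], [0.001, 0.0, -1.0]]
contact_force: [0.7, -0.5, -0.4]
width: 0.0801
grasp_force: 0.0
```

servo_tool([
  [0,0,0,0,0,0,80],
])

```text
time: 8.52
position: [0.4256, -0.035, 0.0631]
orientation: [[1.0, 0.0, -0.003], [0.0, -1.0, 0.0], [-0.003, -0.0, -1.0]]
contact_force: [0.9, 0.3, 0.8]
width: 0.0799
grasp_force: 0.0
```

```bash
python3 - <<'E'
from h import *
s=ctrl.get_state();print(s["position"],s["width"])
im,d=ctrl.grab_frame("side")
for l in("jar","spool"):
    for t in ctrl.trace("side",l)[:1]:
        ys,xs=np.nonzero(t["pixels"]);p=w("side",d,np.c_[xs,ys]);print(l,round(t["p"],2),np.percentile(p,[3,50,97],axis=0).round(3).tolist())
cv2.imwrite("pics/e.png",cv2.resize(im[100:320,120:380],None,fx=2.7,fy=2.7))
E
```

```text
[ 0.42558116 -0.03501093  0.06308897] 0.079909454269758
jar 0.71 [[0.626, 0.125, 0.006], [0.637, 0.15, 0.037], [0.656, 0.16, 0.044]]
spool 0.66 [[0.407, -0.053, 0.004], [0.426, -0.023, 0.03], [0.448, -0.011, 0.034]]
```

View pics/e.png

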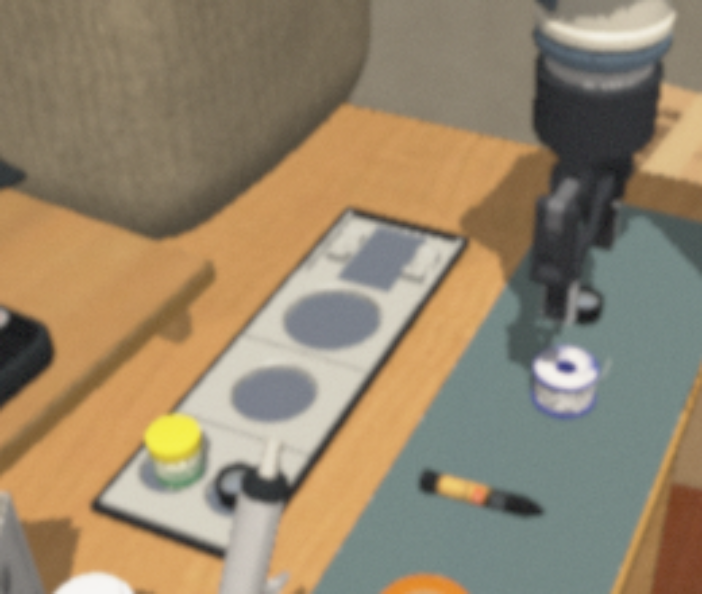

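The jar stands upright in the far cup at (174,455), and the gripper is over the spool at (566,380). I go on to the spool.

servo_tool([
  [0,0,0,0,0,0.3,80],
  [0,0,0,0,0,0.2,80],
  [0,0,0,0,0,0.09,80],
  [0,0,0,0,0,0,40],
  [0,0,0,0,0,0,40],
])

```text
time: 9.3
position: [0.4303, -0.0336, -0.0244]
orientation: [[1.0, 0.004, 0.001], [0.004, -1.0, -0.0], [0.001, 0.0, -1.0]]
contact_force: [-7.7, 0.3, 22.6]
width: 0.0463
grasp_force: 58.7
```

servo_tool([
  [0,0,0,0,0,0,40],
  [0,0,0,0,0,0,40],
  [0,0,0,0,0,0,40],
])

```text
time: 9.68
position: [0.4304, -0.0337, -0.0243]
orientation: [[1.0, 0.003, 0.002], [0.003, -1.0, -0.0], [0.002, 0.0, -1.0]]
contact_force: [-0.8, 0.6, 8.6]
width: 0.0461
grasp_force: 61.9
```

servo_tool([
  [0,0,0,0,0,-0.1,40],
  [0,0,0,0,0,-0.3,40],
  [0,0,0,0.32,-0.143,0,40],
  [0,0,0,0.32,-0.143,0,40],
  [0,0,0,0.32,-0.143,0,40],
])

```text
time: 10.3
position: [0.5747, 0.0318, 0.0364]
orientation: [[1.0, 0.003, 0.001], [0.003, -1.0, -0.0], [0.001, 0.0, -1.0]]
contact_force: [-0.2, -0.7, -0.4]
width: 0.0458
grasp_force: 61.9
```

servo_tool([
  [0,0,0,0.32,-0.143,0,40],
  [0,0,0,0,0,0,40],
])

```text
time: 10.55
position: [0.6251, 0.0543, 0.0364]
orientation: [[1.0, 0.005, 0.005], [0.005, -1.0, 0.0], [0.005, -0.0, -1.0]]
contact_force: [-0.5, 0.0, -1.5]
width: 0.046
grasp_force: 61.9
```

```bash
python3 - <<'E'
from h import *
s=ctrl.get_state();print(s["position"],s["width"])
im,d=ctrl.grab_frame("side")
for l in("spool","spool_seat"):
    for t in ctrl.trace("side",l)[:1]:
        ys,xs=np.nonzero(t["pixels"]);p=w("side",d,np.c_[xs,ys]);print(l,round(t["p"],2),np.percentile(p,[3,50,97],axis=0).round(3).tolist())
cv2.imwrite("pics/f.png",cv2.resize(im[100:320,120:380],None,fx=2.7,fy=2.7))
E
```

```text
[0.62509407 0.05428193 0.03637193] 0.045978232753766786
spool 0.8 [[0.601, 0.032, 0.065], [0.612, 0.059, 0.091], [0.634, 0.078, 0.096]]
spool_seat 0.91 [[0.569, 0.011, 0.003], [0.618, 0.056, 0.009], [0.672, 0.097, 0.012]]
```

View pics/f.png

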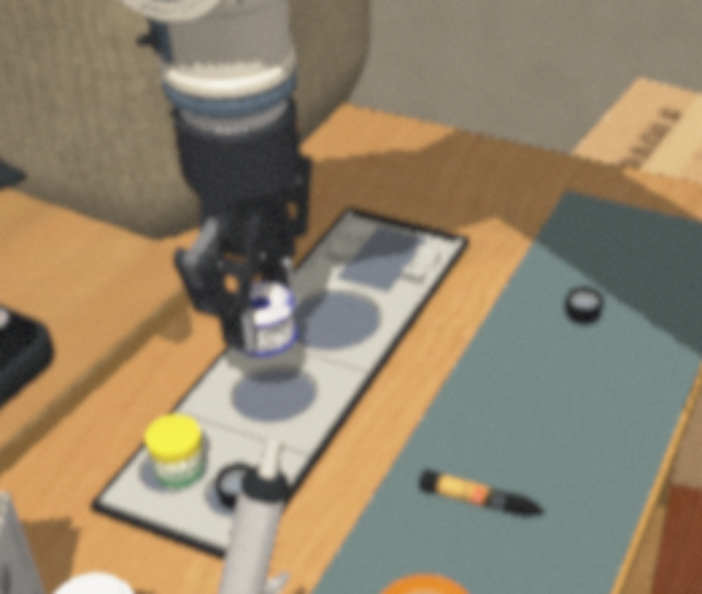

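The spool hangs level at (268,320) over its seat at (274,392). I lower it.

servo_tool([
  [0,0,0,-0.01,0.01,0.25,40],
  [0,0,0,0,0,0.1,40],
  [0,0,0,0,0,0.03,40],
  [0,0,0,0,0,0.015,40],
  [0,0,0,0,0,0,40],
])

```text
time: 11.32
position: [0.6201, 0.0512, -0.0238]
orientation: [[1.0, 0.003, 0.001], [0.003, -1.0, 0.0], [0.001, -0.0, -1.0]]
contact_force: [0.3, -0.5, -1.3]
width: 0.0463
grasp_force: 62.0
```

servo_tool([
  [0,0,0,0,0,0,75],
  [0,0,0,0,0,0,75],
  [0,0,0,0,0,-0.1,75],
  [0,0,0,0,0,-0.3,75],
  [0,0,0,-0.29,-0.06,0,50],
])

```text
time: 11.95
position: [0.582, 0.0602, 0.0402]
orientation: [[1.0, 0.002, 0.011], [0.002, -1.0, 0.001], [0.011, -0.001, -1.0]]
contact_force: [-0.4, -0.3, -0.2]
width: 0.0586
grasp_force: 0.0
```

servo_tool([
  [0,0,0,-0.29,-0.06,0,50],
  [0,0,0,-0.29,-0.06,0,50],
  [0,0,0,-0.28,-0.05,0,50],
  [0,0,-0.093,0,0,0,50],
  [0,0,0,0,0,0,50],
])

```text
time: 12.58
position: [0.4475, 0.0855, 0.0365]
orientation: [[0.997, 0.076, 0.002], [0.076, -0.997, 0.0], [0.002, -0.0, -1.0]]
contact_force: [-0.0, 0.9, 0.3]
width: 0.0502
grasp_force: 0.0
```

```bash
python3 - <<'E'
from h import *
s=ctrl.get_state();print(s["position"],s["width"])
im,d=ctrl.grab_frame("side")
for l in("spool","tip_tube"):
    for t in ctrl.trace("side",l)[:1]:
        ys,xs=np.nonzero(t["pixels"]);p=w("side",d,np.c_[xs,ys]);print(l,round(t["p"],2),np.percentile(p,[3,50,97],axis=0).round(3).tolist())
cv2.imwrite("pics/g.png",cv2.resize(im[100:320,120:380],None,fx=2.7,fy=2.7))
E
```

```text
[0.44754254 0.08546061 0.03650681] 0.05021987412375984
spool 0.58 [[0.596, 0.034, 0.005], [0.613, 0.06, 0.031], [0.636, 0.073, 0.034]]
tip_tube 0.67 [[0.407, 0.072, 0.004], [0.448, 0.089, 0.016], [0.485, 0.095, 0.019]]
```

View pics/g.png

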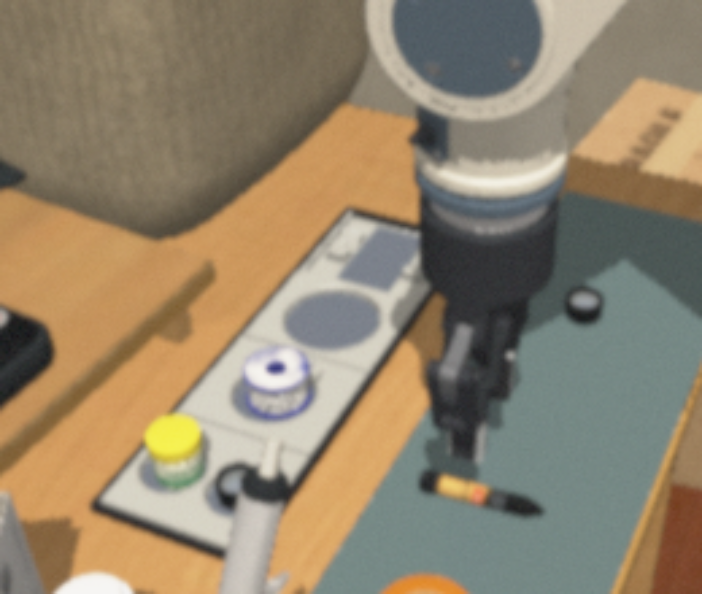

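The spool sits in its seat at (277,382), and the fingers are over the tube's middle at (470,490).

servo_tool([
  [0,0,0,0,0,0.25,50],
  [0,0,0,0,0,0.12,50],
  [0,0,0,0,0,0.05,50],
  [0,0,0,0,0,0,50],
])

```text
time: 13.22
position: [0.4471, 0.0851, -0.0277]
orientation: [[0.997, 0.076, -0.001], [0.076, -0.997, -0.0], [-0.001, 0.0, -1.0]]
contact_force: [0.0, 0.4, -1.3]
width: 0.0501
grasp_force: 0.0
```

servo_tool([
  [0,0,0,0,0,0,8],
  [0,0,0,0,0,0,8],
  [0,0,0,0,0,0,8],
  [0,0,0,0,0,0,8],
])

```text
time: 13.72
position: [0.4476, 0.0853, -0.0267]
orientation: [[0.997, 0.076, 0.001], [0.076, -0.997, 0.0], [0.001, -0.0, -1.0]]
contact_force: [-0.6, -0.1, 4.9]
width: 0.0119
grasp_force: 58.6
```

servo_tool([
  [0,0,0,0,0,-0.15,8],
  [0,0,0.093,0,0,-0.25,8],
  [0,0,0,0.232,0.29,0,8],
  [0,0,0,0.232,0.29,0,8],
  [0,0,0,0.232,0.29,0,8],
])

```text
time: 14.35
position: [0.5531, -0.0463, 0.0333]
orientation: [[1.0, 0.004, 0.001], [0.004, -1.0, -0.0], [0.001, 0.0, -1.0]]
contact_force: [0.3, 1.6, 0.1]
width: 0.012
grasp_force: 59.0
```

servo_tool([
  [0,0,0,0.232,0.29,0,8],
  [0,0,0,0.232,0.29,0,8],
  [0,0,0,0,0,0,8],
])

```text
time: 14.72
position: [0.6246, -0.1351, 0.0334]
orientation: [[1.0, -0.0, 0.004], [-0.0, -1.0, -0.001], [0.004, 0.001, -1.0]]
contact_force: [-0.8, 1.1, 0.0]
width: 0.0118
grasp_force: 59.0
```

```bash
python3 - <<'E'
from h import *
s=ctrl.get_state();print(s["position"],s["width"],s["orientation"])
im,d=ctrl.grab_frame("side")
for l in("tip_tube","tube_cradle"):
    for t in ctrl.trace("side",l)[:1]:
        ys,xs=np.nonzero(t["pixels"]);p=w("side",d,np.c_[xs,ys]);print(l,round(t["p"],2),np.percentile(p,[3,50,97],axis=0).round(3).tolist(),cv2.fitLine(p[:,:2].astype(np.float32),cv2.DIST_HUBER,0,.01,.01).ravel())
cv2.imwrite("pics/i.png",cv2.resize(im[100:300,180:380],None,fx=2.9,fy=2.9))
E
```

```text
[ 0.624628   -0.13508846  0.03335894] 0.011792242977047767 [[ 9.99991296e-01 -1.06059014e-04  4.17091521e-03]
 [-1.00901518e-04 -9.99999230e-01 -1.23672906e-03]
 [ 4.17104316e-03  1.23629744e-03 -9.99990537e-01]]
tip_tube 0.43 [[0.584, -0.239, 0.002], [0.613, -0.131, 0.075], [0.708, -0.127, 0.08]] [ 0.99919355 -0.04015246  0.6181038  -0.13153087]
tube_cradle 0.82 [[0.57, -0.172, 0.002], [0.623, -0.129, 0.005], [0.673, -0.092, 0.013]] [ 0.9413757  -0.33736017  0.61797225 -0.13008116]
```

View pics/i.png

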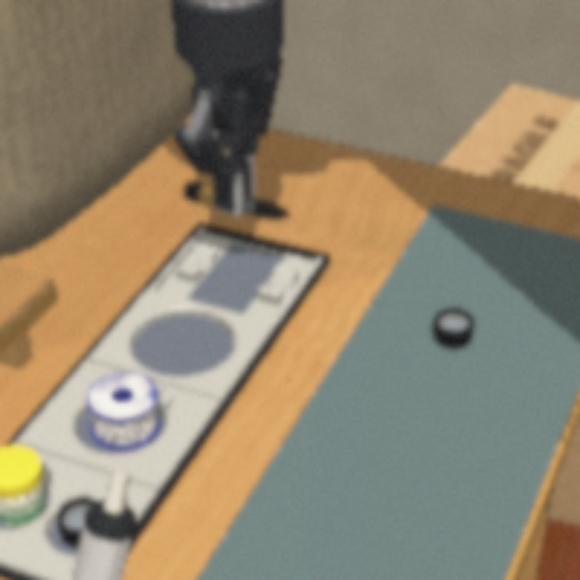

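The tube hangs level at (235,200), above the cradle at (240,272). I lower it gently.

servo_tool([
  [0,0,0,-0.02,-0.012,0.2,8],
  [0,0,0,0,0,0.1,8],
  [0,0,0,0,0,0.06,8],
  [0,0,0,0,0,0.03,8],
  [0,0,0,0,0,0,8],
])

```text
time: 15.5
position: [0.6189, -0.1299, -0.0259]
orientation: [[1.0, 0.003, 0.0], [0.003, -1.0, 0.0], [0.0, -0.0, -1.0]]
contact_force: [-0.8, -0.2, 0.4]
width: 0.0122
grasp_force: 59.0
```

servo_tool([
  [0,0,0,0,0,0,40],
  [0,0,0,0,0,0,40],
  [0,0,0,0,0,-0.1,40],
  [0,0,0,0,0,-0.3,40],
  [0,0,0,0,0,-0.3,85],
])

```text
time: 16.12
position: [0.6186, -0.13, 0.0809]
orientation: [[1.0, 0.003, 0.0], [0.003, -1.0, 0.0], [0.0, -0.0, -1.0]]
contact_force: [0.5, 0.7, 0.4]
width: 0.0571
grasp_force: 0.0
```

```bash
python3 - <<'E'
from h import *
s=ctrl.get_state();print(s["position"],s["width"])
im,d=ctrl.grab_frame("side")
for t in ctrl.trace("side","tip_tube")[:1]:
    ys,xs=np.nonzero(t["pixels"]);p=w("side",d,np.c_[xs,ys]);print(round(t["p"],2),np.percentile(p,[3,50,97],axis=0).round(3).tolist(),cv2.fitLine(p[:,:2].astype(np.float32),cv2.DIST_HUBER,0,.01,.01).ravel())
cv2.imwrite("pics/j.png",cv2.resize(im[100:300,180:380],None,fx=2.9,fy=2.9))
for c in("top","side"):
    d=np.load(f"{c}0.npy");v,u=np.nonzero(d>0);p=w(c,d,np.c_[u,v])
    q=p[(p[:,0]>.34)&(p[:,0]<.54)&(p[:,1]>.14)&(p[:,1]<.28)&(p[:,2]>.026)]
    H={}
    for a in q:
        k=(float(round(a[0]//.02*.02,2)),float(round(a[1]//.02*.02,2)));H.setdefault(k,[]).append(round(float(a[2]),2))
    print(c,{k:(min(z),max(z)) for k,z in sorted(H.items())})
E
```

```text
[ 0.61858051 -0.12998399  0.0809278 ] 0.057080644954460094
0.72 [[0.579, -0.151, 0.004], [0.615, -0.126, 0.015], [0.656, -0.118, 0.019]] [ 9.9999964e-01  8.7506138e-04  6.1462557e-01 -1.2611623e-01]
top {(0.34, 0.26): (0.03, 0.03), (0.46, 0.26): (0.21, 0.24), (0.48, 0.22): (0.07, 0.08), (0.48, 0.24): (0.08, 0.1), (0.48, 0.26): (0.09, 0.12), (0.5, 0.22): (0.08, 0.08), (0.5, 0.24): (0.08, 0.09)}
side {(0.46, 0.26): (0.22, 0.24), (0.48, 0.22): (0.08, 0.08), (0.48, 0.24): (0.08, 0.1), (0.48, 0.26): (0.09, 0.11), (0.5, 0.22): (0.08, 0.08), (0.5, 0.24): (0.08, 0.09)}
```

View pics/j.png

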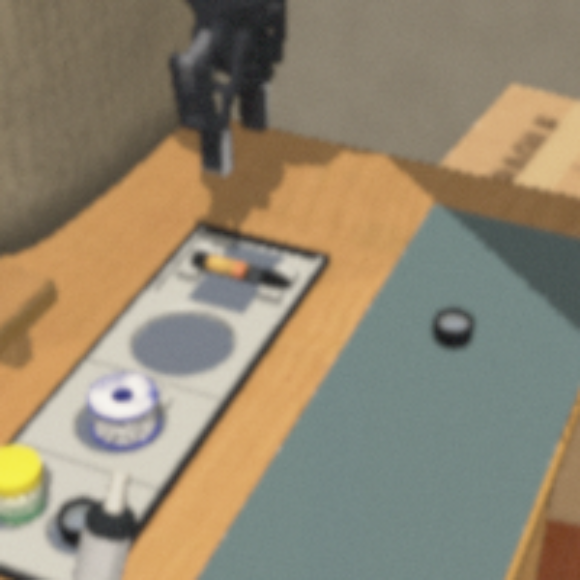

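```bash
python3 - <<'E'
from h import *
for c in("top","side"):
    d=np.load(f"{c}0.npy");v,u=np.nonzero(d>0);p=w(c,d,np.c_[u,v])
    r=np.hypot(p[:,0]-.438,p[:,1]-.193)
    q=p[(r<.095)&(p[:,2]>.03)&(p[:,2]<.3)];o=np.argsort(np.hypot(q[:,0]-.438,q[:,1]-.193))[:14]
    print(c,q[o].round(3).tolist())
    q=p[(p[:,0]>.36)&(p[:,0]<.43)&(p[:,1]>.21)&(p[:,1]<.27)]
    for y in(.21,.22,.23,.24,.25,.26):
        print(y,[float(q[(abs(q[:,0]-x-.005)<.006)&(abs(q[:,1]-y-.005)<.006)][:,2].max(initial=-1).round(3)) for x in np.arange(.36,.43,.01)])
E
```

```text
top [[0.497, 0.237, 0.08], [0.497, 0.238, 0.083], [0.499, 0.236, 0.079], [0.499, 0.235, 0.073], [0.499, 0.237, 0.081], [0.497, 0.241, 0.082], [0.501, 0.235, 0.081], [0.501, 0.235, 0.075], [0.496, 0.241, 0.087], [0.499, 0.239, 0.081], [0.501, 0.237, 0.081], [0.494, 0.245, 0.092], [0.496, 0.243, 0.087], [0.495, 0.245, 0.086]]
0.21 [0.008, 0.007, 0.008, 0.008, 0.006, 0.022, 0.021, 0.019]
0.22 [0.007, 0.007, 0.007, 0.006, 0.006, 0.008, 0.018, 0.018]
0.23 [0.007, 0.007, 0.007, 0.007, 0.011, 0.007, 0.005, 0.005]
0.24 [0.02, 0.016, 0.018, 0.018, 0.017, 0.008, 0.008, -1.0]
0.25 [0.02, 0.019, 0.013, 0.014, 0.01, 0.008, 0.008, -1.0]
0.26 [0.025, 0.015, 0.009, 0.01, 0.01, 0.008, 0.007, -1.0]
side [[0.498, 0.238, 0.081], [0.501, 0.236, 0.079], [0.498, 0.24, 0.083], [0.498, 0.24, 0.079], [0.496, 0.243, 0.085], [0.502, 0.237, 0.08], [0.5, 0.24, 0.083], [0.497, 0.245, 0.088], [0.497, 0.246, 0.084], [0.494, 0.248, 0.091], [0.502, 0.24, 0.082], [0.495, 0.249, 0.087], [0.499, 0.245, 0.087], [0.495, 0.25, 0.092]]
0.21 [0.007, 0.005, 0.005, 0.006, 0.006, 0.019, 0.021, 0.02]
0.22 [0.008, 0.006, 0.006, 0.006, 0.006, 0.006, 0.02, 0.02]
0.23 [0.006, 0.006, 0.005, 0.005, 0.005, 0.006, 0.006, 0.004]
0.24 [0.005, 0.016, 0.018, 0.018, 0.017, 0.006, 0.006, 0.004]
0.25 [0.018, 0.017, 0.018, 0.015, 0.013, 0.007, 0.006, 0.004]
0.26 [0.025, 0.021, 0.009, 0.008, 0.008, 0.008, 0.006, 0.004]
```

servo_tool([
  [0,0,0,-0.172,-0.307,0,85],
  [0,0,0,-0.172,-0.307,0,85],
  [0,0,0,-0.172,-0.307,0,85],
  [0,0,0,-0.172,-0.307,0,85],
  [0,0,0,-0.172,-0.307,0,85],
])

```text
time: 16.85
position: [0.4881, 0.1011, 0.0795]
orientation: [[1.0, 0.003, 0.001], [0.003, -1.0, 0.0], [0.001, -0.0, -1.0]]
contact_force: [-0.1, 0.4, -0.2]
width: 0.0849
grasp_force: 0.0
```

servo_tool([
  [0,0,0,-0.172,-0.307,0,85],
  [0,0,0,-0.172,-0.307,0,85],
  [0,0,0,0,0,0.1,85],
  [0,0,0,0,0,0,85],
])

```text
time: 17.35
position: [0.4363, 0.1915, 0.0633]
orientation: [[1.0, 0.004, -0.001], [0.004, -1.0, -0.001], [-0.001, 0.001, -1.0]]
contact_force: [0.4, -0.3, -1.1]
width: 0.0849
grasp_force: 0.0
```

```bash
python3 - <<'E'
from h import *
s=ctrl.get_state();print(s["position"],s["width"])
im,d=ctrl.grab_frame("side")
for t in ctrl.trace("side","tape")[:1]:
    ys,xs=np.nonzero(t["pixels"]);p=w("side",d,np.c_[xs,ys]);print(round(t["p"],2),np.percentile(p,[3,50,97],axis=0).round(3).tolist())
cv2.imwrite("pics/k.png",cv2.resize(im[190:390,160:360],None,fx=2.9,fy=2.9))
E
```

```text
[0.43633965 0.19145833 0.06333535] 0.08489305466638977
0.83 [[0.409, 0.165, 0.003], [0.437, 0.197, 0.018], [0.465, 0.223, 0.02]]
```

View pics/k.png

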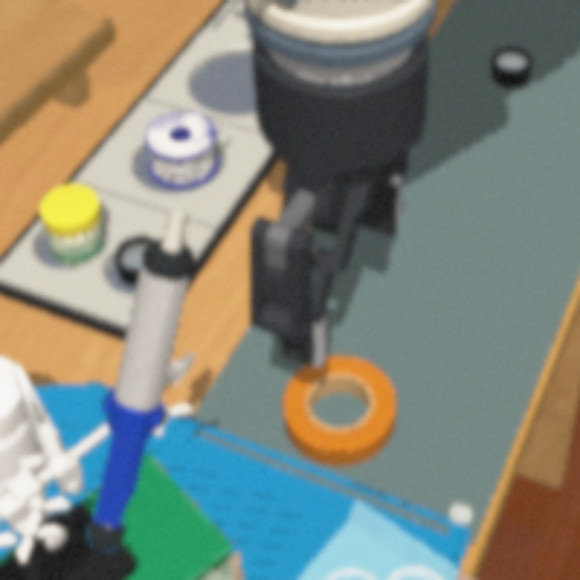

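The gripper is centred over the tape at (340,408), clear of the upright iron at (160,330). I go down.

servo_tool([
  [0,0,0,0.005,-0.01,0.3,85],
  [0,0,0,0,0,0.2,85],
  [0,0,0,0,0,0.09,85],
  [0,0,0,0,0,0.025,85],
  [0,0,0,0,0,0,85],
])

```text
time: 18.08
position: [0.4385, 0.1932, -0.0277]
orientation: [[1.0, 0.003, 0.001], [0.003, -1.0, 0.0], [0.001, -0.0, -1.0]]
contact_force: [-0.6, 0.0, -0.8]
width: 0.085
grasp_force: 0.0
```

servo_tool([
  [0,0,0,0,0,0,54],
  [0,0,0,0,0,0,54],
  [0,0,0,0,0,0,54],
  [0,0,0,0,0,0,54],
])

```text
time: 18.58
position: [0.4385, 0.1936, -0.0267]
orientation: [[1.0, 0.003, 0.002], [0.003, -1.0, 0.001], [0.002, -0.001, -1.0]]
contact_force: [-2.3, -3.2, 14.0]
width: 0.0587
grasp_force: 61.0
```

servo_tool([
  [0,0,0,0,0,-0.15,54],
  [0,0,0,0,0,-0.25,54],
  [0,0,0,0,0,-0.2,54],
  [0,0,0,0.202,0.258,0,54],
  [0,0,0,0.202,0.258,0,54],
])

```text
time: 19.2
position: [0.4998, 0.1158, 0.0631]
orientation: [[1.0, 0.005, 0.002], [0.005, -1.0, 0.001], [0.002, -0.001, -1.0]]
contact_force: [0.3, 0.3, -0.3]
width: 0.0585
grasp_force: 64.5
```

servo_tool([
  [0,0,0,0.202,0.258,0,54],
  [0,0,0,0.202,0.258,0,54],
  [0,0,0,0.202,0.258,0,54],
  [0,0,0,0.202,0.258,0,54],
  [0,0,0,0,0,0,54],
])

```text
time: 19.82
position: [0.6228, -0.0409, 0.0625]
orientation: [[1.0, 0.0, 0.003], [0.0, -1.0, -0.001], [0.003, 0.001, -1.0]]
contact_force: [-1.3, -0.2, -0.4]
width: 0.0588
grasp_force: 64.5
```

```bash
python3 - <<'E'
from h import *
s=ctrl.get_state();print(s["position"],s["width"],s["grasp_force"])
im,d=ctrl.grab_frame("side")
for l in("tape","tape_seat"):
  for t in ctrl.trace("side",l)[:1]:
    ys,xs=np.nonzero(t["pixels"]);p=w("side",d,np.c_[xs,ys]);print(l,round(t["p"],2),np.percentile(p,[3,50,97],axis=0).round(3).tolist())
cv2.imwrite("pics/l.png",cv2.resize(im[80:300,160:380],None,fx=2.7,fy=2.7))
E
```

```text
[ 0.62276817 -0.04094078  0.06254163] 0.058807006013300356 64.49777126312256
tape 0.69 [[0.592, -0.07, 0.093], [0.608, -0.04, 0.106], [0.636, -0.011, 0.109]]
tape_seat 0.95 [[0.569, -0.084, 0.003], [0.623, -0.04, 0.009], [0.675, 0.006, 0.012]]
```

View pics/l.png

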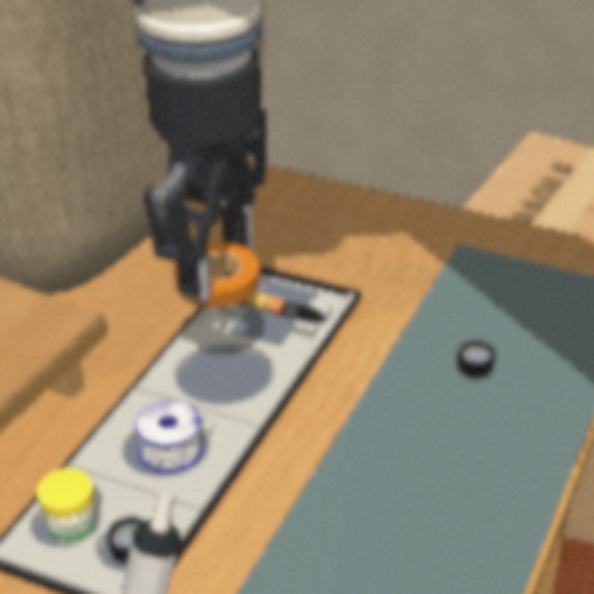

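The tape hangs level at (230,272) over its seat at (224,374). I lower it.

servo_tool([
  [0,0,0,-0.008,-0.008,0.3,54],
  [0,0,0,0,0,0.2,54],
  [0,0,0,0,0,0.05,54],
  [0,0,0,0,0,0.03,54],
  [0,0,0,0,0,0.01,54],
])

```text
time: 20.6
position: [0.6198, -0.0368, -0.0258]
orientation: [[1.0, 0.004, 0.002], [0.004, -1.0, -0.0], [0.002, 0.0, -1.0]]
contact_force: [-0.0, -0.2, 0.2]
width: 0.0587
grasp_force: 64.5
```

servo_tool([
  [0,0,0,0,0,0,54],
])

```text
time: 20.72
position: [0.6198, -0.0371, -0.0258]
orientation: [[1.0, 0.003, 0.001], [0.003, -1.0, -0.0], [0.001, 0.0, -1.0]]
contact_force: [-0.1, 0.4, 0.8]
width: 0.0586
grasp_force: 64.5
```

Release, lift and move clear for a last look.

servo_tool([
  [0,0,0,0,0,0,72],
  [0,0,0,0,0,0,72],
  [0,0,0,0,0,-0.05,72],
  [0,0,0,0,0,-0.3,72],
  [0,0,0,0,0,-0.35,72],
])

```text
time: 21.35
position: [0.6183, -0.0371, 0.0789]
orientation: [[1.0, 0.003, -0.002], [0.003, -1.0, 0.0], [-0.002, -0.0, -1.0]]
contact_force: [0.7, 0.6, 0.9]
width: 0.072
grasp_force: 0.0
```

servo_tool([
  [0,0,0,-0.2,0.25,-0.2,72],
  [0,0,0,-0.2,0.25,-0.2,72],
  [0,0,0,-0.2,0.25,0,72],
  [0,0,0,-0.2,0.25,0,72],
  [0,0,0,-0.2,0.25,0,72],
])

```text
time: 21.98
position: [0.4689, -0.2263, 0.1391]
orientation: [[1.0, 0.003, 0.001], [0.003, -1.0, -0.001], [0.001, 0.001, -1.0]]
contact_force: [0.4, -0.4, 0.1]
width: 0.0723
grasp_force: 0.0
```

```bash
python3 - <<'E'
from h import *
s=ctrl.get_state();print(s["position"],s["width"],s["contact_force"])
for c in("side","top"):
  im,d=ctrl.grab_frame(c)
  for l in("tape","spool","jar","tip_tube","lens_1"):
    for t in ctrl.trace(c,l)[:2]:
      if t["p"]<.35: continue
      ys,xs=np.nonzero(t["pixels"]);ok=d[ys,xs]>0;p=w(c,d,np.c_[xs,ys])[ok];print(c,l,round(t["p"],2),np.percentile(p,[3,50,97],axis=0).round(3).tolist())
  if c=="side": cv2.imwrite("pics/m.png",cv2.resize(im[150:300,150:380],None,fx=3.3,fy=3.3))
E
```

```text
[ 0.46886787 -0.22626134  0.13908462] 0.0722629711934094 [ 0.39914355 -0.37448625  0.06739756]
side tape 0.95 [[0.59, -0.063, 0.005], [0.619, -0.032, 0.018], [0.645, -0.007, 0.021]]
side spool 0.57 [[0.597, 0.033, 0.005], [0.614, 0.06, 0.031], [0.636, 0.073, 0.034]]
side jar 0.64 [[0.626, 0.128, 0.007], [0.637, 0.15, 0.039], [0.658, 0.16, 0.044]]
side tip_tube 0.71 [[0.579, -0.137, 0.006], [0.617, -0.126, 0.015], [0.655, -0.122, 0.02]]
side lens_1 0.72 [[0.48, 0.125, 0.005], [0.599, 0.149, 0.019], [0.616, 0.29, 0.219]]
side lens_1 0.65 [[0.431, -0.14, 0.005], [0.444, -0.122, 0.018], [0.458, -0.113, 0.022]]
top tape 0.86 [[0.59, -0.066, 0.014], [0.617, -0.037, 0.018], [0.645, -0.011, 0.022]]
top spool 0.7 [[0.595, 0.031, 0.005], [0.616, 0.05, 0.031], [0.637, 0.07, 0.035]]
top jar 0.67 [[0.625, 0.126, 0.02], [0.639, 0.141, 0.042], [0.655, 0.157, 0.046]]
top tip_tube 0.59 [[0.579, -0.138, 0.008], [0.62, -0.131, 0.016], [0.657, -0.124, 0.021]]
top lens_1 0.53 [[0.431, -0.139, 0.014], [0.443, -0.126, 0.019], [0.456, -0.115, 0.023]]
top lens_1 0.47 [[0.581, 0.131, 0.005], [0.594, 0.143, 0.019], [0.608, 0.157, 0.023]]
```

View pics/m.png

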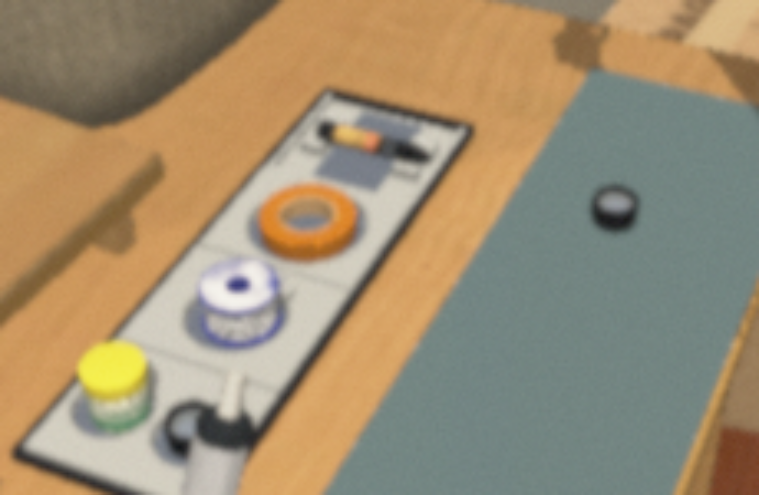

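The last picture shows the jar (115,385), spool (238,300), tape (308,220) and tube (373,142) each flat in its holder. The tops are at the expected heights and all sit within about 4 mm of centre. The surplus lens (615,208) has not moved.

```bash
python3 -c "
from bench import ctrl
print(ctrl.job_done())"
```

```text
the job is handed in; nothing more can be done
None
```

I handed the job in at about 22 s. The jar, spool, tape and tube are each flat in their holders, the surplus lens was left where it lay, and no verdict came back.

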